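# Carry the enamel colours over to the bench rack in firing order

### The arm

A 6-joint arm with a two-finger parallel gripper is mounted at the origin on a cart in front of the work surface, level with it; the furniture and walls round the work are solid. World frame = base frame: x ahead of the robot, y to its left, z up, the work surface at z = 0. Lengths are in m, angles in rad, forces in N, time in s.
With the tool pointing down it reaches from about 0.35 to 0.775 m from the base axis. Payload 5.5 kg.
Tool frame: the origin (TCP) lies at the very end of the fingers, on their centre line; the grasp point (between the pads) lies 19 mm behind it; z points along the fingers, x is the direction in which the jaws open and shut, and the axes are right-handed (so a half turn about z gives the same grasp; the last joint's range is limited). The gripper opens to 85 mm and grips with 20 to 120 N. Pads are 22 mm wide; open, the fingers measure 114 mm over their backs; the gripper's body (76 mm by 85 mm) begins 54 mm behind the grasp point. The pads swing forward as they close: fully open they stand 13 mm farther back than shut.
Start: joints at [-0.14, 0.313, 0.046, 1.304, 0, 1.431], TCP at [0.575, -0, 0.231] pointing down, gripper open.
Joint ranges: [-2.76, 2.76], [-0.86, 1.69], [-1.03, 1.26], [-2.2, 2.34], [-1.47, 1.5], [-3.14, 3.14]. Speed limits (rad/s): [2.57, 2.57, 3.14, 3.14, 3.14, 3.14].

### API

Orientations are given as a unit quaternion [w, x, y, z].
In Python, from workcell import monitor, eyes, ticket gives the robot as it stands.
- The arm moves only by the tool send_rows, never from a script. Its argument "targets" is a list of rows, each a list of 5 numbers: the shift along the world's x, y, z in m, then the turn about the world's z in degrees, then the closure in counts, from 0 (fully open) to 255 (shut). A call has 1 to 12 rows; each row shifts and turns the commanded pose from where the row before left it; what a row does not reach is not made up. A row lasts 1/10 s, in which the tool goes at most 50 mm and 8.59 degrees, less where a joint would pass 70% of its speed; a pose out of reach is approached as far as the arm can. A call is refused whole if a number of a shift passes 0.05 or a number of a turn 8.59, either way. A call with a gripper value outside its range is refused whole. The fingers move at their own pace and stop on an object; "newtons" is the grip in N (left out, the last holds). Time passes only in rows, so rows that do not move let the fingers close. It gives the time, the measured TCP pose, the force and the opening at its end, in the units of the state.
- monitor.get_state(): the state, without advancing time (a new reading comes with each control period).
- eyes.read_camera(name): name is "scene" or "side" or "wrist"; returns a dict with "img" (420x560x3 uint8, red, green, blue), "z_map" (420x560 float32, m along the optical axis (not along the pixel's ray), 0 where there is no reading), "camera_matrix" (3x3 intrinsics, pixels), "pose" (4x4, takes a point from camera to world coordinates); the wrist camera has in their place "T_tool_cam" (4x4, takes a point from camera to tool coordinates, whose origin is the TCP and whose axes are the tool frame's). Camera axes: x right, y down, z forward; pixel columns grow to the right and rows downward; lengths in m; the calibration is good to about 2 mm. A picture is of the moment at which its call begins: read the wrist's pose just before it.
- ticket.hand_in(): hands the job in, once; it reports no verdict.
Trained networks look in the newest picture that a camera, given by its name, has taken for a name from the list of things; names that differ only in an ending like _2 or _b are one class to them, and where a whole thing is asked for, a point or a joint stands for the part that bears it (a point fixed in the world has none). Each returns a list of dicts, best first, with "conf" (0 to 1); they miss things now and then, are a little off and sometimes report something else, mostly with a low value. They report only what shows in the picture. A call takes as long as a camera call. They do not tell look-alikes from the thing itself.
- eyes.spot_in(name, camera): "xyz" ([x, y, z] in m, in world coordinates, good to about 4 mm: the middle of the surface that is visible of it).
- eyes.tip_of(name, camera): "xyz" ([x, y, z] in m, in world coordinates, good to about 4 mm: a listed point, or the origin of a listed thing).
The state is a dict: "clock": time; "joint_pos": joint angles; "qvel": joint speeds; "tau": joint torques, N m; "tcp_pos": TCP position; "orientation": TCP orientation; "wrist_force": force on the tool from outside, world axes, zero at the start; "ft_torque": the same for the moment, N m; "finger_gap": finger opening in m.
Only numpy, scipy, OpenCV 4.12 (cv2) and the standard library are available. Lean on these libraries where they do the work, as an engineer would, in place of code of your own. Each camera call takes 0.05 s, during which the arm holds its last target.

### The job

The four enamel pots stand in the dark colour board in the order in which they are to be fired, the first next to the board's steel end. Move them all, kept upright, to the pale bench rack in the same order counted from that rack's own steel end (it may lie the other way round), each standing fully down in its own well; the fired samples stay on the board as the record of the order.

Things in the scene. Friction and masses are not known exactly. Their poses are not given: they have to be found in the camera images.
- colour_board: Dark wood colour board, fixed: strip 222 mm long (y), 62 wide (x), 26 high, blue-grey steel cap on its +y end (y 111 to 123 mm). Wells 1 to 4 from the steel end at x 0, y +75, +25, -25, -75 mm: 40 mm across, bevelled to 46 at the top, floor 10 mm above the bench. Origin: centre of the strip's underside, on the bench; z up. Along +x a ledge 10 mm high (x 31 to 63, lip 14 high) with a fired sample beside each well.
- bench_rack: Pale wood bench rack, fixed: strip 222 mm long (y), 62 wide (x), 26 high, blue-grey steel cap on its +y end (y 111 to 123 mm). Wells 1 to 4 from the steel end at x 0, y +75, +25, -25, -75 mm: 40 mm across, bevelled to 46 at the top, floor 10 mm above the bench. Origin: centre of the strip's underside, on the bench; z up. Its wells are empty at the start.
- red_pot: Loose upright round jar of red enamel, 34 mm across, 50 mm tall, straight-sided, bevelled foot, about 70 g; white screw cap with a red disc on top. Grip it from above by its upper 20 mm. It starts in a well of the colour board (underside 10 mm, top 60 mm above the bench), 50 mm from the next. Origin: centre of the underside; z up its axis.
- yellow_pot: Loose upright round jar of yellow enamel, 34 mm across, 50 mm tall, straight-sided, bevelled foot, about 70 g; white screw cap with a yellow disc on top. Grip it from above by its upper 20 mm. It starts in a well of the colour board (underside 10 mm, top 60 mm above the bench), 50 mm from the next. Origin: centre of the underside; z up its axis.
- green_pot: Loose upright round jar of green enamel, 34 mm across, 50 mm tall, straight-sided, bevelled foot, about 70 g; white screw cap with a green disc on top. Grip it from above by its upper 20 mm. It starts in a well of the colour board (underside 10 mm, top 60 mm above the bench), 50 mm from the next. Origin: centre of the underside; z up its axis.
- blue_pot: Loose upright round jar of blue enamel, 34 mm across, 50 mm tall, straight-sided, bevelled foot, about 70 g; white screw cap with a blue disc on top. Grip it from above by its upper 20 mm. It starts in a well of the colour board (underside 10 mm, top 60 mm above the bench), 50 mm from the next. Origin: centre of the underside; z up its axis.
- red_sample: Fired red sample: red tile on copper, 23 x 28 x 3.5 mm, fixed flat on the colour board's ledge (board x 45 mm) beside the well where the red pot starts; it goes on showing that pot's place in the row. Origin: centre of the underside, 10 mm above the bench; axes as the board's.
- yellow_sample: Fired yellow sample: yellow tile on copper, 23 x 28 x 3.5 mm, fixed flat on the colour board's ledge (board x 45 mm) beside the well where the yellow pot starts; it goes on showing that pot's place in the row. Origin: centre of the underside, 10 mm above the bench; axes as the board's.
- green_sample: Fired green sample: green tile on copper, 23 x 28 x 3.5 mm, fixed flat on the colour board's ledge (board x 45 mm) beside the well where the green pot starts; it goes on showing that pot's place in the row. Origin: centre of the underside, 10 mm above the bench; axes as the board's.
- blue_sample: Fired blue sample: blue tile on copper, 23 x 28 x 3.5 mm, fixed flat on the colour board's ledge (board x 45 mm) beside the well where the blue pot starts; it goes on showing that pot's place in the row. Origin: centre of the underside, 10 mm above the bench; axes as the board's.
There are look-alikes about, which are no part of the job. Of the things like the yellow_pot, leave any that is pink; of the rest the smaller one is meant.

How it is judged:
At the end, for the whole second after the job is handed in: All four pots stand upright (0.12 rad), released and at rest in the bench rack, each within 8 mm of a well's middle and within 4 mm of its floor; each pot's well, counted from the rack's steel end, is its sample's place counted from the board's steel end (((y of red_sample in the frame of colour_board between 0.063 and 0.087 m and y of red_pot in the frame of bench_rack between 0.067 and 0.083 m) or (y of red_sample in the frame of colour_board between 0.013 and 0.037 m and y of red_pot in the frame of bench_rack between 0.017 and 0.033 m) or (y of red_sample in the frame of colour_board between -0.037 and -0.013 m and y of red_pot in the frame of bench_rack between -0.033 and -0.017 m) or (y of red_sample in the frame of colour_board between -0.087 and -0.063 m and y of red_pot in the frame of bench_rack between -0.083 and -0.067 m)) and x of red_pot in the frame of bench_rack between -0.008 and 0.008 m and z of each of red_pot, yellow_pot, green_pot, blue_pot in the frame of bench_rack below 0.014 m and angle between each of red_pot, yellow_pot, green_pot, blue_pot's own z axis and vertical below 0.12 rad and linear speed of each of red_pot, yellow_pot, green_pot, blue_pot below 0.02 m/s and contact force between each of red_pot, yellow_pot, green_pot, blue_pot and the fingers below 0.05 N and ((y of yellow_sample in the frame of colour_board between 0.063 and 0.087 m and y of yellow_pot in the frame of bench_rack between 0.067 and 0.083 m) or (y of yellow_sample in the frame of colour_board between 0.013 and 0.037 m and y of yellow_pot in the frame of bench_rack between 0.017 and 0.033 m) or (y of yellow_sample in the frame of colour_board between -0.037 and -0.013 m and y of yellow_pot in the frame of bench_rack between -0.033 and -0.017 m) or (y of yellow_sample in the frame of colour_board between -0.087 and -0.063 m and y of yellow_pot in the frame of bench_rack between -0.083 and -0.067 m)) and x of yellow_pot in the frame of bench_rack between -0.008 and 0.008 m and ((y of green_sample in the frame of colour_board between 0.063 and 0.087 m and y of green_pot in the frame of bench_rack between 0.067 and 0.083 m) or (y of green_sample in the frame of colour_board between 0.013 and 0.037 m and y of green_pot in the frame of bench_rack between 0.017 and 0.033 m) or (y of green_sample in the frame of colour_board between -0.037 and -0.013 m and y of green_pot in the frame of bench_rack between -0.033 and -0.017 m) or (y of green_sample in the frame of colour_board between -0.087 and -0.063 m and y of green_pot in the frame of bench_rack between -0.083 and -0.067 m)) and x of green_pot in the frame of bench_rack between -0.008 and 0.008 m and ((y of blue_sample in the frame of colour_board between 0.063 and 0.087 m and y of blue_pot in the frame of bench_rack between 0.067 and 0.083 m) or (y of blue_sample in the frame of colour_board between 0.013 and 0.037 m and y of blue_pot in the frame of bench_rack between 0.017 and 0.033 m) or (y of blue_sample in the frame of colour_board between -0.037 and -0.013 m and y of blue_pot in the frame of bench_rack between -0.033 and -0.017 m) or (y of blue_sample in the frame of colour_board between -0.087 and -0.063 m and y of blue_pot in the frame of bench_rack between -0.083 and -0.067 m)) and x of blue_pot in the frame of bench_rack between -0.008 and 0.008 m); the robot touches nothing.
It fails at once if a pot is tipped over (more than 0.7 rad) (angle between any of red_pot, yellow_pot, green_pot, blue_pot's own z axis and vertical above 0.7 rad).
It also fails if it takes over 96 s, if anything falls off the work surface, if the arm or the gripper's body presses on something with over 40 N, if the wrist force passes 120 N, or if a joint passes its speed limit or range.

## Working session

There is one attempt and no reset: what is moved stays moved. The work goes in short steps, Python scripts to look and compute and a tool call to move; the robot and the scene stay as the last step left them, time stands still between calls to the robot, and variables do not carry over. Pictures are saved under pics/ and viewed, and the job is handed in when it is done.

Besides the shell and the picture viewer there is one more tool, called after "Emit:" by a JSON object that holds its "op" and its "data". send_rows: Moves the arm, as the interface text tells. Its arguments: {"type":"object","properties":{"targets":{"type":"array"},"newtons":{"type":"number"}},"required":["targets"]}

```bash
mkdir -p pics
python3 - <<'E'
from workcell import monitor, eyes
import cv2,numpy as np
s=monitor.get_state(); print(s)
for n in ["scene","side","wrist"]:
    d=eyes.read_camera(n); cv2.imwrite(f"pics/{n}0.png",d["img"][:,:,::-1]); 
    np.savez(f"{n}0.npz",**d)
    if n!="wrist":
        for k in ["colour_board","bench_rack","red_pot","yellow_pot","green_pot","blue_pot","red_sample","yellow_sample","green_sample","blue_sample"]:
            print(n,k,[(np.round(q["xyz"],3).tolist(),round(q["conf"],2)) for q in eyes.tip_of(k,n)])
E
```

```text
{'clock': 0.0, 'joint_pos': array([-1.39613983e-01,  3.14013858e-01,  4.49547458e-02,  1.30360419e+00,
        1.92602506e-05,  1.43121029e+00]), 'qvel': array([-9.09868112e-05, -1.04713975e-03,  1.08089825e-04, -1.14900083e-03,
        4.77205609e-04, -6.20777451e-04]), 'tau': array([-2.90074182e-03, -4.80629075e+01,  2.98531097e+01,  1.95313990e-02,
       -3.83516899e-04, -4.27451073e-05]), 'tcp_pos': array([5.74476010e-01, 6.18055242e-05, 2.30391316e-01]), 'orientation': array([-1.39428802e-04,  9.99999564e-01, -1.39833693e-05, -9.23068816e-04]), 'wrist_force': array([-0.80880326, -0.16343432,  0.20330467]), 'ft_torque': array([ 0.001611  , -0.0108617 ,  0.04846167]), 'finger_gap': 0.08521468125613198}
scene colour_board [([0.527, 0.199, 0.002], 0.88)]
scene bench_rack [([0.537, -0.066, -0.001], 0.65)]
scene red_pot [([0.54, 0.279, 0.007], 0.62)]
scene yellow_pot [([0.434, -0.097, -0.001], 0.94), ([0.516, 0.131, 0.01], 0.7)]
scene green_pot [([0.524, 0.18, 0.012], 0.94), ([0.49, 0.284, 0.014], 0.72)]
scene blue_pot [([0.529, 0.229, 0.01], 0.61)]
scene red_sample [([0.492, 0.284, 0.012], 0.74)]
scene yellow_sample [([0.467, 0.138, 0.005], 0.71)]
scene green_sample [([0.529, 0.224, 0.008], 0.71), ([0.478, 0.184, 0.01], 0.62)]
scene blue_sample [([0.485, 0.232, 0.013], 0.43)]
side colour_board [([0.528, 0.201, 0.004], 0.71)]
side bench_rack [([0.534, -0.064, 0.001], 0.61)]
side red_pot [([0.54, 0.277, 0.012], 0.65), ([0.487, 0.231, 0.011], 0.21)]
side yellow_pot [([0.435, -0.1, 0.001], 0.86), ([0.349, -0.055, -0.0], 0.85), ([0.518, 0.127, 0.008], 0.52)]
side green_pot []
side blue_pot [([0.531, 0.222, 0.011], 0.45)]
side red_sample [([0.493, 0.28, 0.013], 0.58)]
side yellow_sample [([0.535, -0.066, 0.001], 0.56), ([0.488, 0.236, 0.01], 0.46), ([0.471, 0.133, 0.014], 0.39)]
side green_sample [([0.478, 0.182, 0.01], 0.47)]
side blue_sample [([0.486, 0.236, 0.014], 0.54), ([0.538, -0.067, 0.0], 0.47)]
```

View pics/scene0.png

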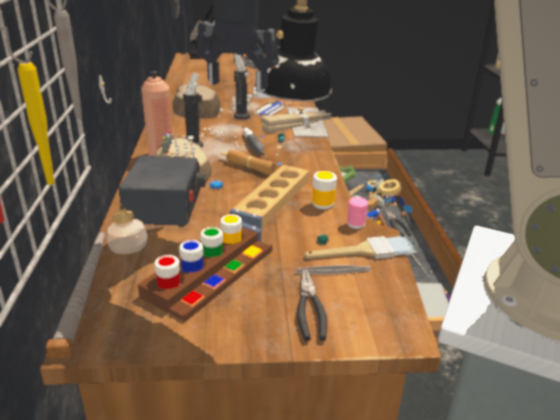

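View pics/side0.png

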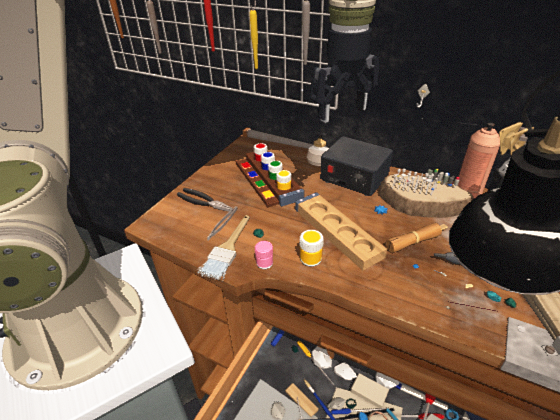

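View pics/wrist0.png

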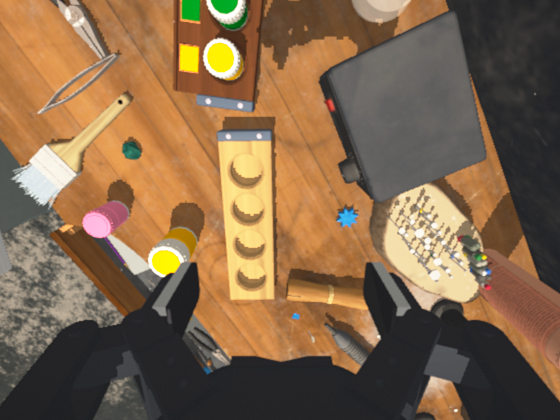

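The wrist view shows the board's steel cap at (225,102), next to yellow (222,58), then green (228,10). In the scene view the order continues with blue (191,255) and red (167,271). So the order is yellow, green, blue, red, and the samples agree. The rack's steel cap is at (245,135), its +y world end.

These could be taken for the yellow pot:
- **Small yellow pot in the board:** scene (231,229), the one I choose.
- **Larger yellow pot:** scene (324,190), left alone.
- **Pink pot:** scene (357,212), left alone.

I'll measure next.

```bash
cat > h.py <<'E'
import numpy as np,cv2
from scipy.spatial.transform import Rotation as R
def pts(d,pose):
    z=d["z_map"];K=d["camera_matrix"];v,u=np.mgrid[:z.shape[0],:z.shape[1]]
    P=np.stack([(u-K[0,2])/K[0,0]*z,(v-K[1,2])/K[1,1]*z,z],-1)
    W=P@pose[:3,:3].T+pose[:3,3]; W[z<=0]=np.nan; return W
def tool(s):
    T=np.eye(4);q=s["orientation"];T[:3,:3]=R.from_quat([q[1],q[2],q[3],q[0]]).as_matrix();T[:3,3]=s["tcp_pos"];return T
def snap(n):
    from workcell import monitor,eyes
    s=monitor.get_state();d=eyes.read_camera(n)
    pose=tool(s)@d["T_tool_cam"] if n=="wrist" else d["pose"]
    return s,d,pts(d,pose)
E
python3 - <<'E'
from h import *
s0=dict(orientation=[0,1,0,-.00092],tcp_pos=[.5745,0,.2304])
for n in ["wrist","scene","side"]:
    d=dict(np.load(n+"0.npz")); W=pts(d,tool(s0)@d["T_tool_cam"] if n=="wrist" else d["pose"])
    im=d["img"].astype(int)
    print(n,"bench z",np.nanmedian(W[(np.abs(W[...,0]-.45)<.03)&(np.abs(W[...,1]-.03)<.04)][:,2]))
    for name,(x0,x1,y0,y1) in dict(rack=(.47,.6,-.2,.075),board=(.42,.6,.07,.33)).items():
        m=(W[...,0]>x0)&(W[...,0]<x1)&(W[...,1]>y0)&(W[...,1]<y1)&(W[...,2]>.022)&(W[...,2]<.031)
        p=W[m]; print(name,len(p),np.median(p[:,2]),cv2.minAreaRect(p[:,:2].astype(np.float32)*1000))
    for c,y in zip("RBGY",(.279,.229,.180,.131)):
        m=(W[...,2]>.056)&(W[...,2]<.066)&(np.hypot(W[...,0]-.527,W[...,1]-y)<.03)
        p=W[m]
        if len(p)>20: print(c,len(p),np.median(p[:,2]),cv2.minEnclosingCircle(p[:,:2].astype(np.float32)*1000))
    for nm,(x0,x1,y0,y1) in dict(near=(.3,.8,-.3,.4)).items():
        m=(W[...,2]>.09)&(W[...,2]<.2)&(W[...,0]>.3)&(W[...,0]<.68)&(W[...,1]>-.25)&(W[...,1]<.35)
        p=W[m]; 
        if len(p): print("tall",len(p),p.min(0),p.max(0))
    m=(W[...,2]>.03)&(W[...,0]>.575)&(W[...,0]<.72)&(W[...,1]>-.2)&(W[...,1]<.3)&(W[...,2]<.2)
    p=W[m]; print("right",[ (round(a,2),np.round([np.percentile(q[:,0],1),np.percentile(q[:,2],98)],3).tolist()) for a in np.arange(-.2,.3,.05) for q in [p[(p[:,1]>a)&(p[:,1]<a+.05)]] if len(q)>20])
E
```

```text
wrist bench z -0.0019317881425543193
rack 5434 0.024319711090066837 ((549.508544921875, -60.86425018310547), (97.33887481689453, 236.5973663330078), 0.8411003351211548)
board 3845 0.02434987255768356 ((516.727783203125, 136.06387329101562), (110.4473648071289, 63.46479415893555), 83.07020568847656)
G 530 0.05806245530941129 ((522.4149780273438, 176.3439483642578), 16.73476219177246)
Y 1017 0.05810439998059258 ((515.4762573242188, 128.98008728027344), 17.097322463989258)
right [(np.float64(-0.15), [0.709, 0.038]), (np.float64(-0.1), [0.702, 0.071]), (np.float64(-0.05), [0.667, 0.083]), (np.float64(-0.0), [0.642, 0.084]), (np.float64(0.05), [0.624, 0.084]), (np.float64(0.1), [0.619, 0.084]), (np.float64(0.15), [0.66, 0.083])]
scene bench z 0.0007168792430974902
rack 1453 0.026856668037538 ((548.3939208984375, -60.702857971191406), (98.35406494140625, 241.82504272460938), 1.2732480764389038)
board 1942 0.026798111977248074 ((525.2910766601562, 196.5257110595703), (235.9570770263672, 65.3252944946289), 82.52078247070312)
R 293 0.06073111881571275 ((536.775390625, 278.32867431640625), 18.
[... 1081 characters left out ...]
06029437271436089 ((531.5501098632812, 232.17169189453125), 25.800819396972656)
G 99 0.060590194870700054 ((524.5709228515625, 184.85818481445312), 25.622636795043945)
Y 104 0.06052963200988459 ((518.8849487304688, 136.2154998779297), 26.080989837646484)
tall 132 [0.65423722 0.30631816 0.09215101] [0.67996982 0.34995907 0.19966191]
right [(np.float64(-0.2), [0.586, 0.033]), (np.float64(-0.15), [0.709, 0.041]), (np.float64(-0.1), [0.702, 0.074]), (np.float64(-0.05), [0.668, 0.086]), (np.float64(-0.0), [0.643, 0.087]), (np.float64(0.05), [0.623, 0.087]), (np.float64(0.1), [0.619, 0.087]), (np.float64(0.15), [0.653, 0.084]), (np.float64(0.2), [0.654, 0.079]), (np.float64(0.25), [0.686, 0.198])]
```

Run:
```python
from h import *
s0=dict(orientation=[0,1,0,-.00092],tcp_pos=[.5745,0,.2304])
for n in ["wrist","scene","side"]:
    d=dict(np.load(n+"0.npz")); W=pts(d,tool(s0)@d["T_tool_cam"] if n=="wrist" else d["pose"])
    if n=="wrist": W[...,2]+=.0018
    m=(W[...,0]>.47)&(W[...,0]<.6)&(W[...,1]>-.2)&(W[...,1]<.073)&(W[...,2]>.0235)&(W[...,2]<.03)
    k,l,st,c=cv2.connectedComponentsWithStats(m.astype(np.uint8)); b=1+np.argmax(st[1:,4]); p=W[l==b]
    r=cv2.minAreaRect(p[:,:2].astype(np.float32)*1000); print(n,st[b],r, "ymax",p[:,1].max(),p[:,1].min())
    if n=="wrist":
        # wells: holes in component
        mm=(l==b).astype(np.uint8)
        cs,h=cv2.findContours(mm,cv2.RETR_CCOMP,cv2.CHAIN_APPROX_NONE)
        for cc,hh in zip(cs,h[0]):
            if hh[3]>=0 and cv2.contourArea(cc)>100:
                q=np.array([W[v,u] for u,v in cc[:,0]]); print(cv2.fitEllipse((q[:,:2]*1000).astype(np.float32)))
```

```text
wrist [ 217  130   58  170 5320] ((532.139404296875, -60.157386779785156), (63.41581344604492, 234.9205780029297), 0.591914713382721) ymax 0.05758702259311994 -0.17748486772536243
((533.2273559570312, -139.80975341796875), (42.035404205322266, 43.006797790527344), 163.41867065429688)
((532.8180541992188, -90.25172424316406), (41.764793395996094, 42.1086540222168), 75.98697662353516)
((532.1832275390625, -40.28361129760742), (41.71238708496094, 42.5827522277832), 0.09867890179157257)
((531.7540893554688, 9.365705490112305), (42.05379104614258, 42.43254852294922), 9.049751281738281)
scene [ 230  165   79   57 1269] ((532.4732666015625, -60.75841522216797), (64.49691772460938, 241.84144592285156), 0.5833341479301453) ymax 0.06040772044848375 -0.18146080840017198
side [ 295  192   92   71 1451] ((534.2492065429688, -60.21497344970703), (65.92540740966797, 236.75799560546875), 1.1545273065567017) ymax 0.058514267126535735 -0.1785507069821195
```

Emit:
{"op": "send_rows", "data": {"targets": [[-0.03,0.05,0,0,90],[-0.02,0.05,0,0,90],[0,0.05,0,0,90],[0,0,0,0,90]], "newtons": 30}}

```text
clock: 1.55
tcp_pos: [0.5297, 0.1443, 0.2316]
orientation: [-0.001, 1.0, 0.003, 0.0]
wrist_force: [0.0, -0.1, 0.4]
finger_gap: 0.0553
```

Run:
```python
from h import *
s,d,W=snap("wrist"); print(s["tcp_pos"],s["finger_gap"],s["clock"])
cv2.imwrite("pics/w1.png",d["img"][:,:,::-1])
m=(W[...,2]>.054)&(W[...,2]<.066)&(W[...,1]>.09)&(W[...,0]<.57)&(W[...,0]>.48)
k,l,st,c=cv2.connectedComponentsWithStats(m.astype(np.uint8))
for i in range(1,k):
    if st[i,4]>150:
        p=W[l==i]; print(c[i].round(),np.median(p[:,2]),cv2.minEnclosingCircle(p[:,:2].astype(np.float32)*1000))
```

```text
[0.52969034 0.14434442 0.23164553] 0.05528833000455067 1.55
[290.  52.] 0.058924253407451804 ((537.6061401367188, 278.43756103515625), 17.668935775756836)
[281. 108.] 0.05883916242574844 ((529.884765625, 227.11764526367188), 17.67864418029785)
[275. 154.] 0.05887001456264729 ((523.1105346679688, 178.9116668701172), 17.689311981201172)
[269. 198.] 0.05887339771555328 ((516.2753295898438, 128.9481201171875), 17.689855575561523)
```

View pics/w1.png

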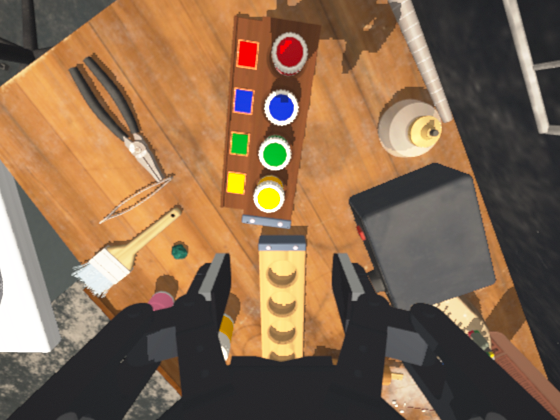

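The view confirms it. From the steel cap at (265,222), the pots are yellow (269,198), green (275,154), blue (281,108) and red (290,52), each with a matching sample beside it. I'm going over yellow now.

Emit:
{"op": "send_rows", "data": {"targets": [[-0.0134,-0.0154,-0.03,-4,90],[0,0,-0.04,-4,90],[0,0,0,0,90],[0,0,0,0,90],[0,0,0,0,90]]}}

```text
clock: 2.1
tcp_pos: [0.519, 0.1235, 0.1633]
orientation: [-0.0, 0.998, -0.07, 0.002]
wrist_force: [0.3, -0.3, 1.2]
finger_gap: 0.0552
```

```bash
cat > pots.py <<'E'
from h import *
def pots(off=0.0019):
    s,d,W=snap("wrist"); print(s["tcp_pos"].round(4),np.abs(s["qvel"]).max().round(4),s["finger_gap"],s["clock"])
    m=(W[...,2]>.054)&(W[...,2]<.066)&(W[...,1]>-.2)&(W[...,0]<.57)&(W[...,0]>.48)
    k,l,st,c=cv2.connectedComponentsWithStats(m.astype(np.uint8))
    for i in range(1,k):
        if st[i,4]>150:
            p=W[l==i]; u,v=c[i].astype(int); print(c[i].round(),d["img"][v,u],np.median(p[:,2]).round(4),cv2.minEnclosingCircle(p[:,:2].astype(np.float32)*1000))
    return s,d,W
E
python3 - <<'E'
from pots import *
s,d,W=pots(); cv2.imwrite("pics/w2.png",d["img"][:,:,::-1])
m=(W[...,2]>.0216)&(W[...,2]<.03)&(W[...,0]>.47)&(W[...,0]<.57)
cs,h=cv2.findContours(m.astype(np.uint8),cv2.RETR_CCOMP,cv2.CHAIN_APPROX_NONE)
for cc,hh in zip(cs,h[0]):
    if hh[3]>=0 and cv2.contourArea(cc)>100:
        q=np.array([W[v,u] for u,v in cc[:,0]]); print("well",cv2.fitEllipse((q[:,:2]*1000).astype(np.float32)))
E
```

```text
[0.519  0.1235 0.1633] 0.0093 0.05524178549241102 2.1
[276.  13.] [161  20  27] 0.0588 ((537.7554931640625, 276.8046875), 17.555721282958984)
[276.  79.] [ 23  41 134] 0.0589 ((529.8017578125, 227.09890747070312), 17.716991424560547)
[276. 141.] [  0 187  41] 0.0589 ((523.0397338867188, 178.9806365966797), 17.66057586669922)
[277. 198.] [255 251   0] 0.0589 ((516.2181396484375, 128.97415161132812), 17.80356788635254)
well ((533.05078125, -39.53450012207031), (40.61570739746094, 42.83200454711914), 175.66207885742188)
well ((532.4341430664062, 10.019882202148438), (40.62717056274414, 41.861732482910156), 174.03131103515625)
well ((515.6998291015625, 124.48541259765625), (41.81270217895508, 51.422149658203125), 164.74850463867188)
well ((522.7832641601562, 177.38038635253906), (41.341758728027344, 43.89928436279297), 161.763916015625)
well ((529.6134643554688, 228.7342987060547), (40.81084060668945, 41.93100357055664), 178.33509826660156)
```

View pics/w2.png

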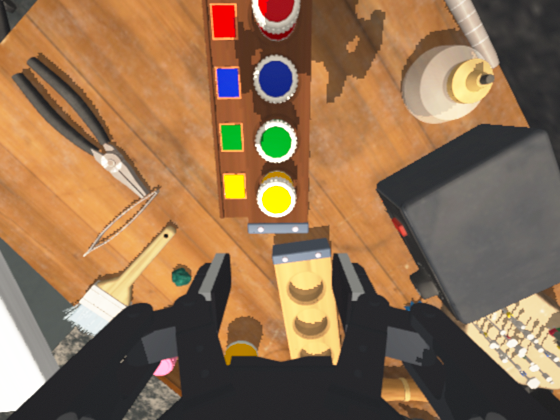

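The view is sharp, with yellow at (277,198) and its sample at (235,186), and positions repeat within 1 mm. Descending on yellow.

Emit:
{"op": "send_rows", "data": {"targets": [[-0.0028,0.0055,-0.03,0,90],[0,0,-0.04,0,90],[0,0,-0.04,0,90],[0,0,-0.019,0,90],[0,0,0,0,90],[0,0,0,0,90],[0,0,0,0,90]]}}

```text
clock: 2.85
tcp_pos: [0.5168, 0.1296, 0.0346]
orientation: [-0.0, 0.998, -0.07, 0.002]
wrist_force: [-1.0, 0.1, 0.9]
finger_gap: 0.0552
```

Emit:
{"op": "send_rows", "data": {"targets": [[0,0,0,0,255],[0,0,0,0,255],[0,0,0,0,255],[0,0,0,0,255],[0,0,0,0,255],[0,0,0,0,255],[0,0,0.01,0,255],[0,0,0.03,0,255],[0,0,0.04,0,255],[0,0,0,0,255],[0,0,0,0,255]], "newtons": 30}}

```text
clock: 3.95
tcp_pos: [0.5156, 0.1295, 0.1141]
orientation: [-0.0, 0.998, -0.07, 0.002]
wrist_force: [-0.2, -0.3, -0.9]
finger_gap: 0.033
```

Run:
```python
from h import *
s,d,W=snap("wrist"); print(s["tcp_pos"],s["finger_gap"],s["wrist_force"]); cv2.imwrite("pics/w3.png",d["img"][:,:,::-1])
s,d,W=snap("side");cv2.imwrite("pics/s3.png",cv2.resize(d["img"][100:260,180:400,::-1],None,fx=3,fy=3))
```

```text
[0.51563064 0.12949604 0.11407538] 0.03303219290379756 [-0.23190406 -0.31217741 -0.87468773]
```

View pics/s3.png

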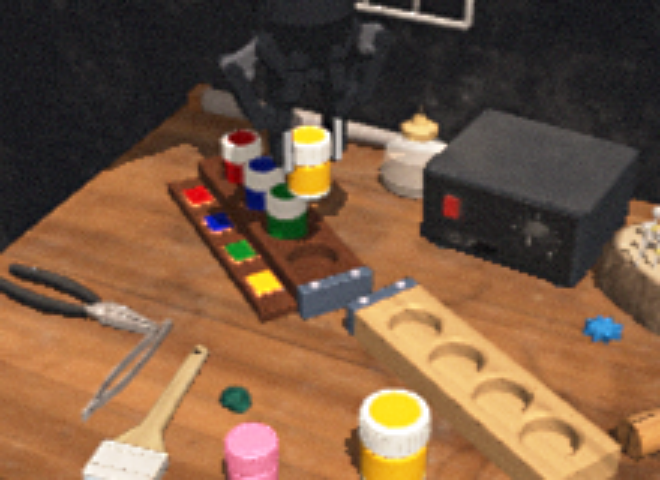

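View pics/w3.png

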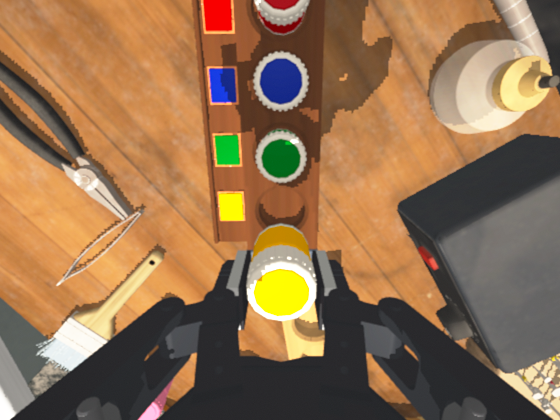

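Yellow is held upright, at (281,290) in the wrist view. The gap reads 33 mm and its well is empty. Carrying it to rack well 1.

Emit:
{"op": "send_rows", "data": {"targets": [[0.004,-0.03,0,0,255],[0.004,-0.03,0,0,255],[0.004,-0.03,0,0,255],[0.0044,-0.0293,0,0,255],[0,0,0,0,255],[0,0,0,0,255],[0,0,0,0,255],[0,0,0,0,255]]}}

```text
clock: 4.85
tcp_pos: [0.5304, 0.011, 0.1118]
orientation: [-0.0, 0.998, -0.069, -0.001]
wrist_force: [-0.2, 0.3, -0.1]
finger_gap: 0.0333
```

```bash
cat > chk.py <<'E'
from h import *
# held pot top centre, from the wrist & scene cams
for n in ["wrist","scene"]:
    s,d,W=snap(n); t=s["tcp_pos"]
    if n=="wrist": print(t.round(4),s["finger_gap"].round(4),s["wrist_force"].round(1)); cv2.imwrite("pics/chk.png",d["img"][:,:,::-1])
    zt=t[2]+.026
    m=(np.abs(W[...,2]-zt)<.004)&(np.hypot(W[...,0]-t[0],W[...,1]-t[1])<.03)
    hsv=cv2.cvtColor(d["img"],cv2.COLOR_RGB2HSV)
    m2=m&(hsv[...,1]>120)&(hsv[...,2]>60)
    p=W[m2]
    if len(p)>15: print(n,"disc",len(p),np.median(p[:,2]).round(4),[np.round(x,1) for x in cv2.minEnclosingCircle(p[:,:2].astype(np.float32)*1000)],(np.mean(p,0)*1000).round(1))
E
python3 chk.py
```

```text
Traceback (most recent call last):
  File "chk.py", line 5, in <module>
    if n=="wrist": print(t.round(4),s["finger_gap"].round(4),s["wrist_force"].round(1)); cv2.imwrite("pics/chk.png",d["img"][:,:,::-1])
                                    ^^^^^^^^^^^^^^^^^^^^^
AttributeError: 'float' object has no attribute 'round'
```

```bash
sed -i 's/s\["finger_gap"\].round(4)/round(s["finger_gap"],4)/' chk.py; python3 chk.py
```

```text
[0.5305 0.011  0.112 ] 0.0332 [ 0.  -0.   0.4]
wrist disc 2026 0.1371 [array([527.7,   9.9]), np.float64(16.3)] [530.7  11.6 137.1]
scene disc 60 0.1391 [array([534.9,   6.7]), np.float64(16.0)] [533.7   8.1 139.3]
```

View pics/chk.png

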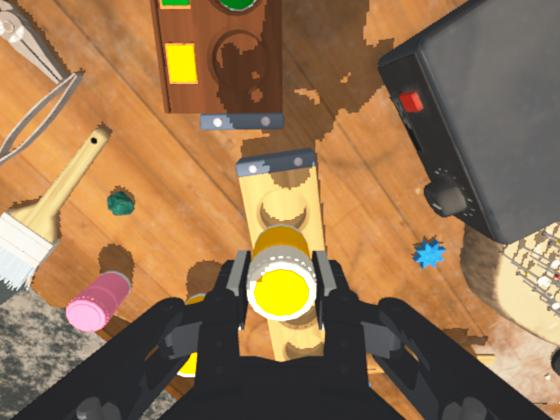

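Emit:
{"op": "send_rows", "data": {"targets": [[0.0015,-0.0012,-0.02,0,255],[0,0,-0.02,0,255],[0,0,-0.01,0,255],[0,0,-0.01,0,255],[0,0,0,0,255],[0,0,0,0,255]]}}

```text
clock: 5.6
tcp_pos: [0.5327, 0.0089, 0.0526]
orientation: [0.0, 0.998, -0.07, 0.0]
wrist_force: [-0.2, -0.9, -1.3]
finger_gap: 0.0337
```

Emit:
{"op": "send_rows", "data": {"targets": [[0,0,-0.005,0,255],[0,0,-0.005,0,255],[0,0,-0.004,0,255],[0,0,0,0,255],[0,0,0,0,255],[0,0,0,0,255]]}}

```text
clock: 6.2
tcp_pos: [0.5326, 0.0089, 0.0384]
orientation: [0.0, 0.998, -0.07, 0.0]
wrist_force: [0.1, -0.4, -1.8]
finger_gap: 0.0335
```

The pot went in without contact force. Lowering the rest and releasing.

Emit:
{"op": "send_rows", "data": {"targets": [[0,0,-0.003,0,255],[0,0,0,0,255],[0,0,0,0,255],[0,0,0,0,90],[0,0,0,0,90],[0,0,0,0,90],[0,0,0,0,90],[0,0,0,0,90],[0,0,0.03,0,90],[0,0,0.04,0,90],[0,0,0.04,0,90],[0,0,0,0,90]]}}

```text
clock: 7.4
tcp_pos: [0.5362, 0.0085, 0.1511]
orientation: [0.0, 0.998, -0.07, 0.005]
wrist_force: [1.6, -0.3, 1.1]
finger_gap: 0.0553
```

Emit:
{"op": "send_rows", "data": {"targets": [[0,0.04,0,0,90],[-0.002,0.04,0,0,90],[-0.003,0.04,0,0,90],[-0.004,0.05,0,0,90],[0,0,0,0,90],[0,0,0,0,90],[0,0,0,0,90],[0,0,0,0,90]]}}

```text
clock: 8.2
tcp_pos: [0.5236, 0.1775, 0.1451]
orientation: [0.0, 0.997, -0.071, -0.0]
wrist_force: [-0.7, -0.0, -0.4]
finger_gap: 0.0553
```

Run:
```python
from pots import *
s,d,W=pots(); cv2.imwrite("pics/w4.png",d["img"][:,:,::-1])
s,d,W=snap("side");cv2.imwrite("pics/s4.png",cv2.resize(d["img"][100:300,180:420,::-1],None,fx=3,fy=3))
from workcell import eyes
for c in ["scene","side"]: print([(np.round(q["xyz"],3),q["conf"]) for q in eyes.tip_of("yellow_pot",c)])
```

```text
[0.5236 0.1775 0.1451] 0.0054 0.05527190890708711 8.2
[280.  79.] [168  15  23] 0.0589 ((537.485107421875, 278.6078796386719), 17.668792724609375)
[280. 151.] [ 34  69 234] 0.0589 ((529.7941284179688, 227.11473083496094), 17.722307205200195)
[280. 209.] [  1 214  62] 0.0589 ((523.4783935546875, 179.08558654785156), 18.008699417114258)
[312. 353.] [255 255 255] 0.0573 ((532.7388916015625, 14.76168155670166), 16.614816665649414)
[(array([ 0.348, -0.05 , -0.004]), 0.86), (array([ 0.436, -0.097, -0.001]), 0.66), (array([0.531, 0.01 , 0.088]), 0.65)]
[(array([ 0.437, -0.1  ,  0.001]), 0.84), (array([ 0.352, -0.053, -0.002]), 0.76), (array([0.534, 0.008, 0.009]), 0.57)]
```

View pics/s4.png

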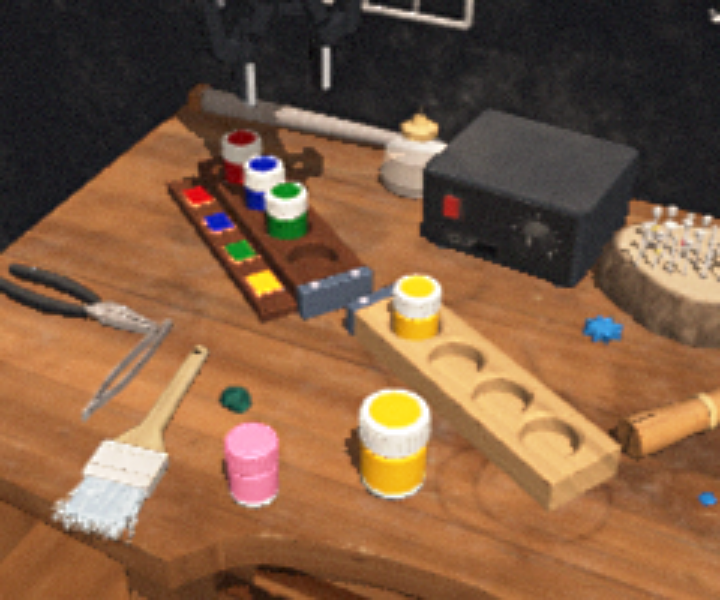

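Yellow stands in rack well 1 (view px 417,307), and the side network puts its underside at z 0.009. Next is green.

Emit:
{"op": "send_rows", "data": {"targets": [[0,0.0015,-0.03,0,90],[0,0,-0.04,0,90],[0,0,-0.04,0,90],[0,0,0,0,90],[0,0,0,0,90],[0,0,0,0,90]]}}

```text
clock: 9.0
tcp_pos: [0.5253, 0.1804, 0.0375]
orientation: [-0.0, 0.998, -0.07, 0.002]
wrist_force: [0.2, -0.3, 0.1]
finger_gap: 0.0555
```

Emit:
{"op": "send_rows", "data": {"targets": [[0,0,0,0,255],[0,0,0,0,255],[0,0,0,0,255],[0,0,0,0,255],[0,0,0,0,255],[0,0,0,0,255],[0,0,0.01,0,255],[0,0,0.03,0,255],[0,0,0.04,0,255],[0,0,0.01,0,255],[0,0,0,0,255],[0,0,0,0,255]]}}

```text
clock: 10.2
tcp_pos: [0.5231, 0.1802, 0.1251]
orientation: [0.0, 0.998, -0.07, -0.0]
wrist_force: [-1.2, 0.3, -0.6]
finger_gap: 0.0333
```

Emit:
{"op": "send_rows", "data": {"targets": [[0.002,-0.04,0,0,255],[0.002,-0.04,0,0,255],[0.002,-0.04,0,0,255],[0.002,-0.04,0,0,255],[0.001,-0.03,0,0,255],[0.001,-0.03,0,0,255],[0,0,0,0,255],[0,0,0,0,255],[0,0,0,0,255],[0,0,0,0,255]]}}

```text
clock: 11.2
tcp_pos: [0.533, -0.0387, 0.1248]
orientation: [-0.0, 0.998, -0.069, -0.001]
wrist_force: [0.5, -0.6, -0.4]
finger_gap: 0.0335
```

```bash
python3 chk.py
```

```text
[ 0.533  -0.0387  0.1248] 0.0335 [ 0.5 -0.6 -0.4]
wrist disc 435 0.147 [array([529.5, -40.6]), np.float64(16.0)] [532.1 -39.6 147.2]
scene disc 30 0.1487 [array([536.7, -44. ]), np.float64(10.1)] [536.2 -43.7 148.7]
```

View pics/chk.png

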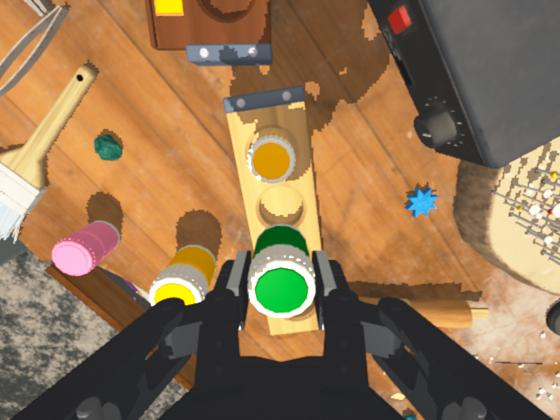

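Emit:
{"op": "send_rows", "data": {"targets": [[0,-0.0008,-0.03,0,255],[0,0,-0.03,0,255],[0,0,-0.01,0,255],[0,0,-0.005,0,255],[0,0,-0.005,0,255],[0,0,-0.004,0,255],[0,0,0,0,255],[0,0,0,0,255],[0,0,0,0,255]]}}

```text
clock: 12.2
tcp_pos: [0.534, -0.0407, 0.0419]
orientation: [0.0, 0.998, -0.07, 0.001]
wrist_force: [0.1, -0.1, -0.2]
finger_gap: 0.0332
```

Emit:
{"op": "send_rows", "data": {"targets": [[0,0,-0.004,0,255],[0,0,0,0,255],[0,0,0,0,255],[0,0,0,0,90],[0,0,0,0,90],[0,0,0,0,90],[0,0,0,0,90],[0,0,0,0,90],[0,0,0.03,0,90],[0,0,0.04,0,90],[0,0,0.04,0,90],[0,0,0,0,90]]}}

```text
clock: 13.4
tcp_pos: [0.5371, -0.0414, 0.1531]
orientation: [0.001, 0.998, -0.07, 0.005]
wrist_force: [1.0, 0.1, 0.1]
finger_gap: 0.0553
```

Emit:
{"op": "send_rows", "data": {"targets": [[0,0.045,0,0,90],[0,0.045,0,0,90],[0,0.045,0,0,90],[-0.002,0.045,0,0,90],[-0.002,0.045,0,0,90],[0,0.042,0,0,90],[0,0,0,0,90],[0,0,0,0,90],[0,0,0,0,90],[0,0,0,0,90]]}}

```text
clock: 14.4
tcp_pos: [0.5295, 0.2251, 0.1471]
orientation: [0.0, 0.997, -0.071, -0.0]
wrist_force: [0.3, -0.3, 0.0]
finger_gap: 0.0553
```

Run:
```python
from pots import *
s,d,W=pots(); cv2.imwrite("pics/w5.png",d["img"][:,:,::-1])
s,d,W=snap("side");cv2.imwrite("pics/s5.png",cv2.resize(d["img"][100:300,180:420,::-1],None,fx=3,fy=3))
```

```text
[0.5295 0.2251 0.1471] 0.0038 0.05529367307115173 14.4
[282. 145.] [253   0   0] 0.059 ((537.59912109375, 278.6033630371094), 17.71613883972168)
[281. 207.] [ 51  85 243] 0.059 ((529.9478149414062, 227.35556030273438), 17.82453155517578)
```

View pics/s5.png

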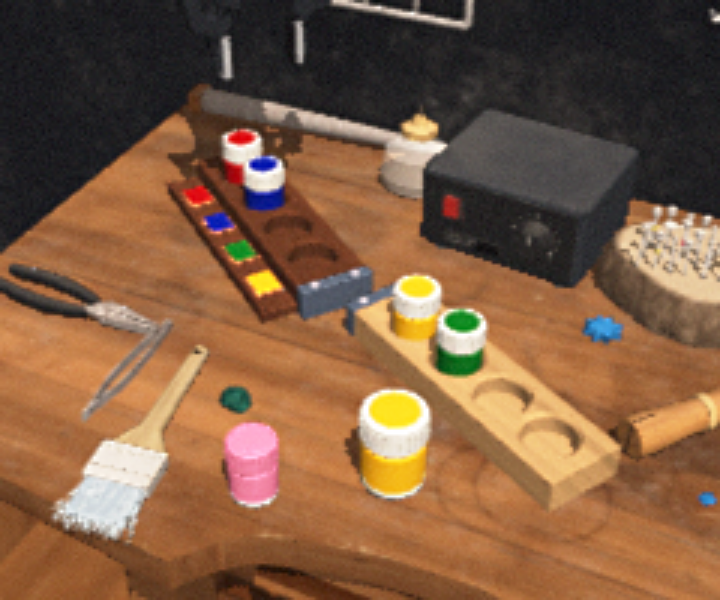

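Green is seated in well 2 at (461,342). Next is blue.

Emit:
{"op": "send_rows", "data": {"targets": [[-0.0005,0.001,-0.03,0,90],[0,0,-0.04,0,90],[0,0,-0.042,0,90],[0,0,0,0,90],[0,0,0,0,90],[0,0,0,0,90],[0,0,0,0,90]]}}

```text
clock: 15.2
tcp_pos: [0.531, 0.2278, 0.0379]
orientation: [-0.001, 0.998, -0.07, 0.002]
wrist_force: [0.5, -0.0, -0.3]
finger_gap: 0.0558
```

Emit:
{"op": "send_rows", "data": {"targets": [[0,0,0,0,255],[0,0,0,0,255],[0,0,0,0,255],[0,0,0,0,255],[0,0,0,0,255],[0,0,0,0,255],[0,0,0.01,0,255],[0,0,0.03,0,255],[0,0,0.04,0,255],[0,0,0.01,0,255],[0,0,0,0,255],[0,0,0,0,255]]}}

```text
clock: 16.4
tcp_pos: [0.5285, 0.2273, 0.1248]
orientation: [0.0, 0.998, -0.07, -0.0]
wrist_force: [0.0, -0.4, -1.1]
finger_gap: 0.0333
```

Emit:
{"op": "send_rows", "data": {"targets": [[0.001,-0.045,0,0,255],[0.001,-0.045,0,0,255],[0.001,-0.045,0,0,255],[0.001,-0.045,0,0,255],[0.0005,-0.045,0,0,255],[0,-0.045,0,0,255],[0,-0.025,0,0,255],[0,-0.022,0,0,255],[0,0,0,0,255],[0,0,0,0,255],[0,0,0,0,255],[0,0,0,0,255]]}}

```text
clock: 17.6
tcp_pos: [0.5331, -0.0884, 0.1249]
orientation: [-0.0, 0.998, -0.069, -0.0]
wrist_force: [-0.4, 0.1, -0.5]
finger_gap: 0.0329
```

```bash
python3 chk.py
```

```text
[ 0.5331 -0.0884  0.1249] 0.0329 [-0.4  0.1 -0.5]
wrist disc 1249 0.1473 [array([532.8, -93. ]), np.float64(17.6)] [533.  -88.2 147.4]
scene disc 23 0.1497 [array([535.3, -91.6]), np.float64(8.7)] [535.6 -91.5 149.8]
```

View pics/chk.png

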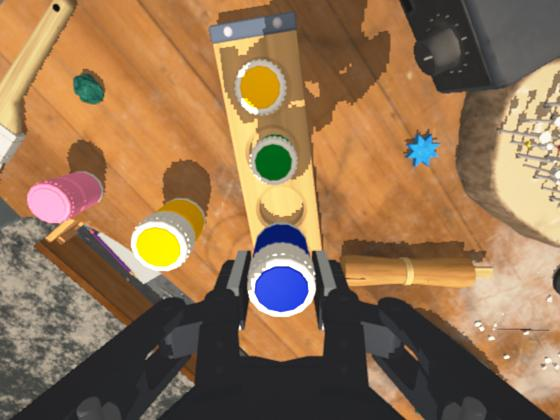

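Blue is held at (281,288). Yellow (261,86) and green (274,158) sit in their wells. Lowering.

Emit:
{"op": "send_rows", "data": {"targets": [[-0.0005,-0.001,-0.03,0,255],[0,0,-0.03,0,255],[0,0,-0.01,0,255],[0,0,-0.005,0,255],[0,0,-0.005,0,255],[0,0,-0.004,0,255],[0,0,0,0,255],[0,0,0,0,255],[0,0,0,0,255]]}}

```text
clock: 18.6
tcp_pos: [0.5334, -0.0908, 0.0419]
orientation: [0.0, 0.998, -0.07, 0.001]
wrist_force: [-0.2, -0.3, -0.5]
finger_gap: 0.0331
```

Emit:
{"op": "send_rows", "data": {"targets": [[0,0,-0.004,0,255],[0,0,0,0,255],[0,0,0,0,255],[0,0,0,0,90],[0,0,0,0,90],[0,0,0,0,90],[0,0,0,0,90],[0,0,0,0,90],[0,0,0.03,0,90],[0,0,0.04,0,90],[0,0,0.04,0,90],[0,0,0,0,90]]}}

```text
clock: 19.8
tcp_pos: [0.5365, -0.0917, 0.1532]
orientation: [0.001, 0.998, -0.07, 0.005]
wrist_force: [0.1, -0.8, 0.3]
finger_gap: 0.0552
```

Emit:
{"op": "send_rows", "data": {"targets": [[0,0.046,0,0,90],[0,0.046,0,0,90],[0,0.046,0,0,90],[0,0.046,0,0,90],[0,0.046,0,0,90],[0,0.046,0,0,90],[0,0.046,0,0,90],[0,0.046,0,0,90],[0,0,0,0,90],[0,0,0,0,90],[0,0,0,0,90],[0,0,0,0,90]]}}

```text
clock: 21.0
tcp_pos: [0.533, 0.276, 0.1472]
orientation: [0.0, 0.997, -0.071, -0.0]
wrist_force: [0.1, 0.4, -0.1]
finger_gap: 0.0552
```

Run:
```python
from pots import *
s,d,W=pots(); cv2.imwrite("pics/w6.png",d["img"][:,:,::-1])
s,d,W=snap("side");cv2.imwrite("pics/s6.png",cv2.resize(d["img"][100:300,180:420,::-1],None,fx=3,fy=3))
```

```text
[0.533  0.276  0.1472] 0.0046 0.055238451707682566 21.0
[286. 206.] [254   0  24] 0.0589 ((537.5634155273438, 278.85552978515625), 17.696727752685547)
```

View pics/s6.png

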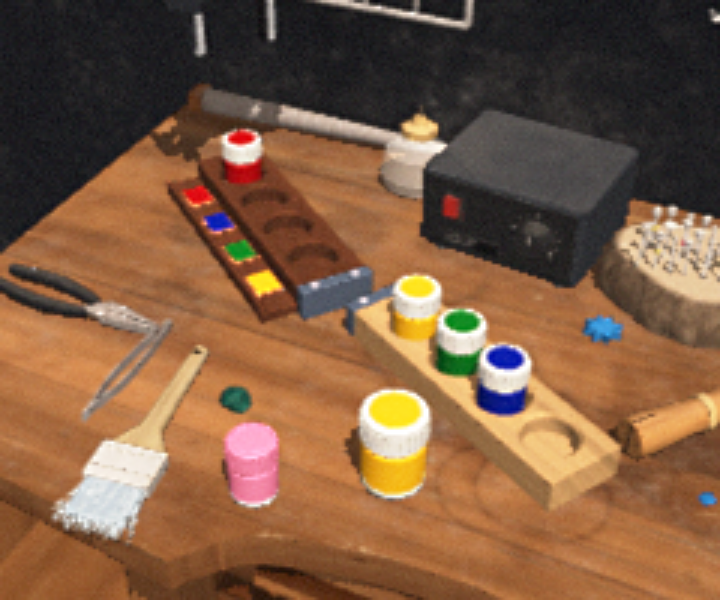

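Blue is seated in well 3 at (503,378). Red is the last one.

Emit:
{"op": "send_rows", "data": {"targets": [[0.0035,0.0015,-0.03,0,90],[0,0,-0.04,0,90],[0,0,-0.042,0,90],[0,0,0,0,90],[0,0,0,0,90],[0,0,0,0,90],[0,0,0,0,90]]}}

```text
clock: 21.8
tcp_pos: [0.5385, 0.2795, 0.0381]
orientation: [-0.001, 0.998, -0.07, 0.002]
wrist_force: [-0.4, -0.5, -0.5]
finger_gap: 0.0553
```

Emit:
{"op": "send_rows", "data": {"targets": [[0,0,0,0,255],[0,0,0,0,255],[0,0,0,0,255],[0,0,0,0,255],[0,0,0,0,255],[0,0,0,0,255],[0,0,0.01,0,255],[0,0,0.03,0,255],[0,0,0.04,0,255],[0,0,0.01,0,255],[0,0,0,0,255],[0,0,0,0,255]]}}

```text
clock: 23.0
tcp_pos: [0.536, 0.2788, 0.1248]
orientation: [0.0, 0.998, -0.07, -0.0]
wrist_force: [-1.1, 0.4, -0.1]
finger_gap: 0.033
```

Emit:
{"op": "send_rows", "data": {"targets": [[0,-0.045,0,0,255],[0,-0.045,0,0,255],[0,-0.045,0,0,255],[0,-0.045,0,0,255],[0,-0.045,0,0,255],[0,-0.045,0,0,255],[0,-0.045,0,0,255],[0,-0.045,0,0,255],[0,0,0,0,255],[0,0,0,0,255],[0,0,0,0,255]]}}

```text
clock: 24.1
tcp_pos: [0.5354, -0.08, 0.124]
orientation: [-0.001, 0.998, -0.069, -0.001]
wrist_force: [0.1, -0.2, -0.4]
finger_gap: 0.0335
```

Emit:
{"op": "send_rows", "data": {"targets": [[-0.0015,-0.03,0,0,255],[0,-0.0285,0,0,255],[0,0,0,0,255],[0,0,0,0,255],[0,0,0,0,255],[0,0,0,0,255]]}}

```text
clock: 24.7
tcp_pos: [0.5348, -0.1381, 0.1252]
orientation: [-0.0, 0.998, -0.069, -0.0]
wrist_force: [0.6, -0.2, 0.3]
finger_gap: 0.0333
```

```bash
python3 chk.py
```

```text
[ 0.5348 -0.1381  0.1252] 0.0333 [ 0.6 -0.2  0.3]
wrist disc 1161 0.1476 [array([ 534.4, -142.6]), np.float64(17.6)] [ 534.7 -137.6  147.7]
scene disc 32 0.1496 [array([ 538.3, -141.9]), np.float64(14.8)] [ 537.1 -142.   149.6]
```

View pics/chk.png

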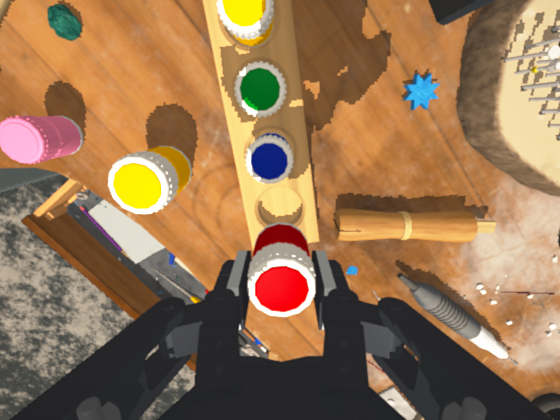

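Red is held at (281,287), with empty well 4 at (280,203) just beyond it. Lowering.

Emit:
{"op": "send_rows", "data": {"targets": [[-0.0012,-0.001,-0.03,0,255],[0,0,-0.03,0,255],[0,0,-0.01,0,255],[0,0,-0.005,0,255],[0,0,-0.005,0,255],[0,0,-0.004,0,255],[0,0,0,0,255],[0,0,0,0,255],[0,0,0,0,255]]}}

```text
clock: 25.7
tcp_pos: [0.5342, -0.1408, 0.0419]
orientation: [0.0, 0.998, -0.07, 0.001]
wrist_force: [-0.1, 0.2, -0.1]
finger_gap: 0.0331
```

Emit:
{"op": "send_rows", "data": {"targets": [[0,0,-0.004,0,255],[0,0,0,0,255],[0,0,0,0,255],[0,0,0,0,90],[0,0,0,0,90],[0,0,0,0,90],[0,0,0,0,90],[0,0,0,0,90],[0,0,0.03,0,90],[0,0,0.04,0,90],[0,0,0.04,0,90],[0,0,0,0,90]]}}

```text
clock: 26.9
tcp_pos: [0.5373, -0.142, 0.1533]
orientation: [0.002, 0.998, -0.07, 0.005]
wrist_force: [0.2, -0.3, 0.2]
finger_gap: 0.0551
```

Emit:
{"op": "send_rows", "data": {"targets": [[0,0,0.03,0,90],[0,0,0.04,0,90],[0,-0.04,0,0,90],[0,0,0,0,90],[0,0,0,0,90],[0,0,0,0,90],[0,0,0,0,90],[0,0,0,0,90]]}}

```text
clock: 27.7
tcp_pos: [0.5335, -0.1798, 0.2168]
orientation: [-0.0, 0.998, -0.069, -0.0]
wrist_force: [-0.2, -0.2, 0.0]
finger_gap: 0.0552
```

Run:
```python
from pots import *
s,d,W=pots(); cv2.imwrite("pics/w7.png",d["img"][:,:,::-1])
s,d,W=snap("side");cv2.imwrite("pics/s7.png",cv2.resize(d["img"][100:300,180:420,::-1],None,fx=3,fy=3))
m=(W[...,2]>.05)&(W[...,2]<.08)&(abs(W[...,0]-.533)<.03)&(abs(W[...,1]+.065)<.11)
p=W[m]
for y in (.0095,-.0405,-.0905,-.140):
    q=p[abs(p[:,1]-y)<.02]; print(y,len(q),np.percentile(q[:,2],[50,95]).round(4))
```

```text
[ 0.5335 -0.1798  0.2168] 0.0077 0.05518143385599029 27.7
[261.  47.] [  0 183  41] 0.0589 ((534.056884765625, -42.786678314208984), 17.730854034423828)
[268. 102.] [ 22  38 128] 0.0589 ((532.9577026367188, -91.34239959716797), 17.65515899658203)
[276. 153.] [248   0   0] 0.0589 ((533.818359375, -141.4015350341797), 17.65216827392578)
0.0095 156 [0.06   0.0622]
-0.0405 169 [0.0601 0.0623]
-0.0905 193 [0.0601 0.0622]
-0.14 216 [0.0601 0.062 ]
```

View pics/s7.png

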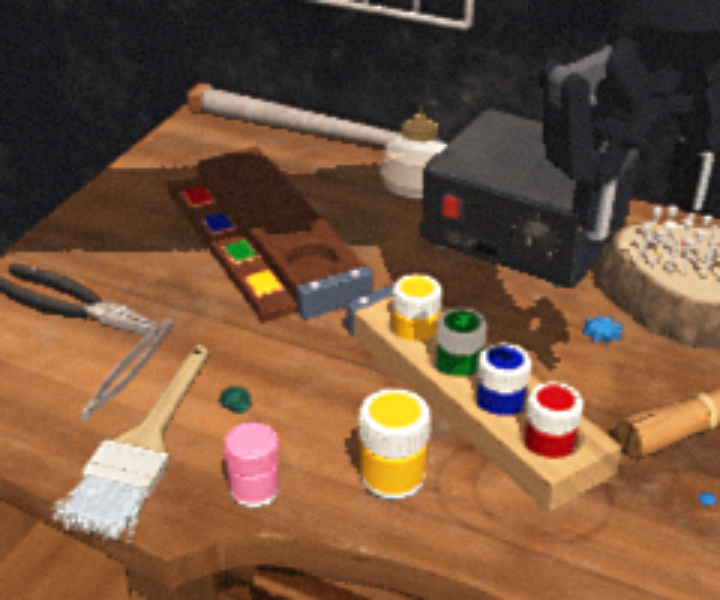

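View pics/w7.png

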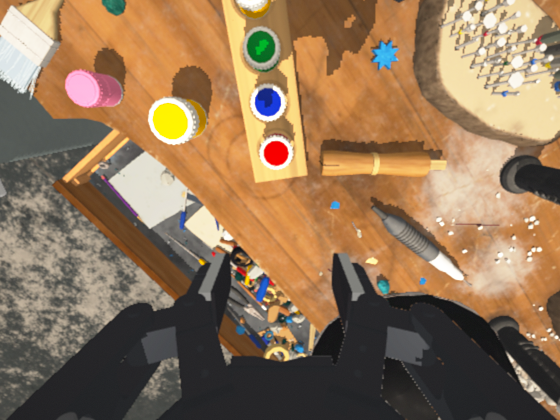

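All four pot tops are at 60 mm (side view px 417, 461, 503 and 554), so each is fully down and within about 2.5 mm of its well centre. The look-alikes haven't moved. Lamp clearance: the wrist force is about 0, so nothing is touching the arm.

```bash
python3 -c "
from workcell import monitor,ticket
s=monitor.get_state();print(s['wrist_force'],s['clock']);print(ticket.hand_in())"
```

```text
[-0.04614665 -0.69024806  0.45030589] 27.8
the job is handed in; nothing more can be done
None
```

All four pots are in the bench rack in firing order, counted from its steel end: yellow, green, blue, red. I handed the job in at about 28 s of the 96 s allowed; no verdict was reported.

- **Depth:** the last side-camera check put all four pot tops 60 mm above the bench, so each is fully down on its well floor. They look upright in the pictures.
- **Position:** green, blue and red measured within about 2.5 mm of their well centres in the final wrist view. Yellow was at the edge of that view. A check just after I placed it put it at (0.534, 0.008, 0.009), also within about 2.5 mm.
- **Arm:** the gripper was open and well clear, with the wrist force below 1 N.
- **Look-alikes:** the larger yellow pot and the pink pot were not touched, and the samples are still on the board.
- **Disagreements:**
  - The wrist camera reads heights about 2 mm low, and I allowed for that.
  - One network report from the scene camera gave yellow a height of 0.088 m. The side network, the depth readings and the pictures all contradict it.

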